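# Gauge the brake caliper gap with the gauge from the lidded tote

## Task

Lift the blue lid off the small grey parts tote by its black knob and lay it flat on the bench, knob up. Then take the yellow-handled gauge out of the tote, stand it upright on the bench and let go of it so that you can take it another way, and slide its steel blade into the gap between the pads of the red brake caliper until the handle's shoulder is right up against the caliper; let go and leave it standing there. Do not drop the lid or the gauge, and leave everything else where it is.

Things in the scene. Friction and masses are not known exactly. Their poses are not given: they have to be found in the camera images.
- tote: Open grey plastic tote, fixed: 210 (x) x 127 (y) x 75 high, walls, floor and divider 5 thick. The divider (69 high) runs along x: two compartments, each 200 long, 56 wide, centre lines at y = +30.5 and -30.5. The gauge stands in one, a spare brake pad lies in the other (varies). Origin: centre of the underside.
- lid: Loose blue lid, 222 (x) x 139 (y), 0.2 kg: 5 mm plate (z = 10 to 15) over a 10 deep, 4 thick skirt that fits loosely outside the tote's walls. Round black knob in the middle, 26 diameter, z = 15 to 47. Origin: centre of the skirt's lower edge: 65 above the bench on the tote, 0 when flat on the bench.
- lid_knob (a point): Centre of the top of the lid's knob.
- gauge: Yellow block handle 30 (x) x 44 (y) x 58 high; flat steel blade 16 wide, 6 thick (z = 2 to 8), 80 long, from its front face (shoulder, x = 15) to x = 95. 0.18 kg. Origin: centre of handle's underside. Stands in the tote (floor 5 up), blade to tote's +x, 6 mm free each side: grip it there fore and aft (30 mm, tips over the blade); for the caliper by its sides (44 mm).
- gauge_tip (a point): Centre of the end of the gauge's blade.
- caliper: Red brake caliper, fixed, 135 (x) x 134 (y) x 58 high. Between two dark pads an upright gap 20 wide, 90 deep, open above and at the front, down to the bench; its mouth flares to about 30. Origin: on the bench, middle of the mouth, in the plane of the front face. The blade goes in along +x at y = 0; the jaws' front face (x = 0) stops the gauge's shoulder.
- spare_pad: Bystander: dark spare brake pad 100 x 40 x 16 lying in the tote's other compartment. Origin: centre of its underside.
- tape_roll: Bystander: grey roll of tape lying flat, 90 diameter, 40 high. Origin: centre of its underside.
- bottle: Bystander: white bottle with red cap, 66 diameter, 170 high. Origin: centre of its underside.
- carton: Bystander: cardboard carton 80 x 120 x 60. Origin: centre of its underside.
- jar: Bystander: amber jar, 64 diameter, 80 high. Origin: centre of its underside.
- wrench: Bystander: steel wrench lying flat near the robot. Origin: middle of its underside.
- plug_box: Bystander: small red box 30 x 90 x 30 near the robot. Origin: centre of its underside.
- screwdriver: Bystander: screwdriver lying near the robot. Origin: middle of its underside.

How it is judged (in metres and radians):
On the way, in this order (a step that is already met when the one before it is completed fails the run):
1. the lid lies flat on the bench, knob up, off the tote, let go (height (world z) of lid between -0.008 and 0.008 m and angle between lid's own z axis and vertical below 0.1 rad and contact force between lid and the fingers below 0.1 N and linear speed of lid below 0.03 m/s), for 0.2 s.
2. the gauge stands upright on the bench, out of the tote, let go (height (world z) of gauge between -0.008 and 0.0035 m and angle between gauge's own z axis and vertical below 0.1 rad and contact force between gauge and the fingers below 0.1 N and linear speed of gauge below 0.03 m/s and x of gauge_tip in the frame of caliper below 0.072 m), for 0.2 s.
At the end, for the whole second after the job is handed in: Lid flat on the bench (0.1 rad), knob up, at rest. Gauge upright on the bench, blade in the gap: shoulder within 3.5 mm of the caliper's front face, tip within 5 mm of the gap's centre line, aligned within 0.08 rad. Both released and at rest (all of step 1 and x of gauge_tip in the frame of caliper between 0.0765 and 0.085 m and y of gauge_tip in the frame of caliper between -0.005 and 0.005 m and x of gauge in the frame of caliper below 0 m and angle between the x axis of gauge and the x axis of caliper, either way round below 0.08 rad and angle between gauge's own z axis and vertical below 0.08 rad and height (world z) of gauge below 0.005 m and linear speed of gauge below 0.02 m/s and contact force between gauge and the fingers below 0.1 N); the robot touches nothing.
It fails at once if the lid or the gauge is dropped (falls free faster than 0.7 m/s, about 25 mm) ((contact force between lid and anything else below 0.05 N and linear speed of lid above 0.7 m/s) or (contact force between gauge and anything else below 0.05 N and linear speed of gauge above 0.7 m/s)).
It fails at once if a bystander is moved more than 30 mm (distance of any of tape_roll, bottle, carton, jar, wrench, plug_box, screwdriver, spare_pad from where it was at the start of the episode above 0.03 m).
It also fails if it takes over 72 s, if anything falls off the work surface, if the arm or the gripper's body presses on something with over 40 N, if the wrist force passes 120 N, or if a joint passes its speed limit or range.

## Robot

A 6-joint arm with a two-finger parallel gripper is mounted at the origin on the work surface. World frame = base frame: x ahead of the robot, y to its left, z up, the work surface at z = 0. Lengths are in mm, angles in rad, forces in N, time in s.
With the tool pointing down it reaches from about 350 to 975 mm from the base axis. Payload 7.1 kg.
Tool frame: the origin (TCP) lies at the very end of the fingers, on their centre line; the grasp point (between the pads) lies 19 mm behind it; z points along the fingers, y is the line along which they close (so a half turn about z gives the same grasp; the last joint's range is limited). The gripper opens to 88 mm and grips with 3 to 60 N. Pads are 20 mm wide; open, the fingers measure 115 mm over their backs; the gripper's body (75 mm by 178 mm) begins 61 mm behind the grasp point.
Start: joints at [1.136, 0.423, 1.63, -0, 1.089, -0.019], TCP at [252.419, 571.743, 222.675] pointing down, gripper open.
Joint ranges: [-3, 3], [-0.9, 2.11], [0.09, 2.58], [-1.31, 4.45], [0.11, 2.69], [-2.54, 2.54]. Speed limits (rad/s): [2.39, 2.39, 3.01, 3.14, 3.14, 3.14].

## Interface

Orientations are given as a rotation vector (axis times angle).
In Python, from workcell import ctrl, optics gives the robot as it stands.
- The arm moves only by the shell command python3 -m jog 'ROWS'. ROWS is JSON, a list of rows, each a list of 7 numbers: the shift along the tool's x, y, z in units of 40 mm (1.0 is 40 mm), then the turn, a rotation vector about the tool's x, y, z in units of 6 degrees (1.0 is 6 degrees), then the opening, from 0 (shut) to 1 (fully open). A call has 1 to 20 rows; each row shifts and turns the commanded pose from where the row before left it, along the tool's axes as they then stand; what a row does not reach is not made up. A row lasts 1/10 s, in which the tool goes at most 50 mm and 8.59 degrees, less where a joint would pass 70% of its speed; a pose out of reach is approached as far as the arm can. A call is refused whole if a number of a shift passes 1 or a number of a turn 1, either way. A call with a gripper value outside its range is refused whole. The fingers move at their own pace and stop on an object; the grip force is fixed at half the most. Time passes only in rows, so rows that do not move let the fingers close. It gives the time, the measured TCP pose, the force, the opening and the grip force at its end, in the units of the state.
- ctrl.get_obs(): the state, without advancing time (a new reading comes with each control period).
- optics.get_image(name): name is "side" or "top"; returns the picture (480x640x3 uint8, red, green, blue); there is no depth.
- optics.camera_model(name): a dict with "fov_y" (degrees; the focal length in pixels is half the picture's height over the tangent of half this angle, whatever the lens; pixels are square), "cx", "cy" (the principal point, pixels), "k1" (the pictures are not rectified: a ray, as slopes to the right and down, at radius r is drawn at 1 + k1 r^2 times it, then the intrinsics apply), "view" (4x4, takes a point from world to camera coordinates). Camera axes: x right, y up, looking along -z (the intrinsics and any distortion apply to the point x, -y, -z); pixel columns grow to the right and rows downward; lengths in mm; the calibration is good to about 2 mm. A picture is of the moment at which its call begins. camera_model takes no time and is no camera call.
- ctrl.close_job(): hands the job in; it is judged then, once.
Trained networks look in the newest picture that a camera, given by its name, has taken for a name from the list of things; names that differ only in an ending like _2 or _b are one class to them, and where a whole thing is asked for, a point or a joint stands for the part that bears it (a point fixed in the world has none). Each returns a list of dicts, best first, with "conf" (0 to 1); they miss things now and then, are a little off and sometimes report something else, mostly with a low value. They report only what shows in the picture. A call takes as long as a camera call.
- optics.masks_of(target, camera): "pixels" (480x640 bool, what is visible of it) and "extent" ([centre column, centre row, width, height] in pixels, round what is visible of it).
The state is a dict: "t": time; "qpos": joint angles; "qvel": joint speeds; "joint_torque": joint torques, N m; "ee_pos": TCP position; "orientation": TCP orientation; "ft_force": force on the tool from outside, world axes, zero at the start; "moment": the same for the moment, N m; "width": finger opening in mm; "grasp_force": force on a finger pad.
Only numpy, scipy, OpenCV 4.12 (cv2) and the standard library are available. Lean on these libraries where they do the work, as an engineer would, in place of code of your own. Each camera call takes 0.05 s, during which the arm holds its last target. There are 200 camera calls.

## Working session

There is one attempt and no reset: what is moved stays moved. The work goes in short steps, Python scripts to look and compute and a shell command to move; the robot and the scene stay as the last step left them, time stands still between calls to the robot, and variables do not carry over. Pictures are saved under pics/ and viewed, at most 10 in all, crops included, and the job is handed in when it is done.

```bash
ls; mkdir -p pics; python3 - <<'E'
from workcell import ctrl, optics
import cv2,numpy as np
o=ctrl.get_obs();print({k:np.round(v,3).tolist() for k,v in o.items()})
for n in("top","side"):
    cv2.imwrite(f"pics/{n}0.png",optics.get_image(n)[:,:,::-1])
    m=optics.camera_model(n);print(n,{k:np.round(v,3).tolist() for k,v in m.items()})
    for t in("lid","lid_knob","tote","caliper","gauge","tape_roll","bottle","carton","jar","wrench","plug_box","screwdriver"):
        r=optics.masks_of(t,n)
        print(t,[(round(d["conf"],2),np.round(d["extent"]).tolist(),int(d["pixels"].sum())) for d in r[:2]])
E
```

```text
pics
{'t': 0.0, 'qpos': [1.136, 0.424, 1.631, -0.0, 1.089, -0.019], 'qvel': [-0.0, -0.001, 0.001, 0.001, -0.0, -0.002], 'joint_torque': [0.001, -54.462, -27.366, 0.064, 0.023, -0.0], 'ee_pos': [252.164, 571.261, 221.903], 'orientation': [-0.648, -3.074, 0.002], 'ft_force': [0.042, -0.703, -0.255], 'moment': [0.02, -0.062, -0.009], 'grasp_force': 0.0, 'width': 88.047}
top {'fov_y': 56.63, 'cx': 324.894, 'cy': 240.513, 'k1': -0.097, 'view': [[0.021, -1.0, -0.003, -1.769], [0.984, 0.02, 0.179, -546.357], [-0.178, -0.007, 0.984, -1098.264], [0.0, 0.0, 0.0, 1.0]]}
lid [(0.59, [227.0, 218.0, 63.0, 93.0], 4855), (0.51, [260.0, 326.0, 22.0, 79.0], 408)]
lid_knob [(0.85, [228.0, 217.0, 60.0, 92.0], 4690)]
tote []
caliper [(0.64, [430.0, 202.0, 52.0, 55.0], 2260)]
gauge []
tape_roll [(0.96, [314.0, 171.0, 36.0, 37.0], 812), (0.21, [351.0, 170.0, 27.0, 30.0], 610)]
bottle [(0.88, [502.0, 326.0, 45.0, 26.0], 989)]
carton [(0.86, [165.0, 321.0, 56.0, 38.0], 1733)]
jar [(0.88, [352.0, 171.0, 24.0, 34.0], 612), (0.74, [432.0, 202.0, 52.0, 54.0], 2226)]
wrench [(0.67, [328.0, 312.0, 12.0, 69.0], 529
[... 416 characters left out ...]
, 97.0, 52.0], 2662)]
lid_knob [(0.64, [364.0, 228.0, 34.0, 36.0], 950), (0.57, [268.0, 201.0, 100.0, 55.0], 2682)]
tote [(0.56, [267.0, 221.0, 90.0, 46.0], 1729), (0.43, [321.0, 374.0, 36.0, 47.0], 879)]
caliper [(0.7, [439.0, 300.0, 73.0, 62.0], 3286), (0.58, [200.0, 269.0, 80.0, 33.0], 523)]
gauge []
tape_roll []
bottle [(0.93, [393.0, 405.0, 42.0, 90.0], 2779), (0.2, [256.0, 309.0, 69.0, 47.0], 591)]
carton [(0.82, [152.0, 228.0, 46.0, 44.0], 1413)]
jar [(0.62, [395.0, 239.0, 31.0, 42.0], 894)]
wrench [(0.58, [255.0, 308.0, 70.0, 44.0], 612)]
plug_box [(0.56, [324.0, 375.0, 36.0, 45.0], 828), (0.45, [266.0, 200.0, 101.0, 52.0], 2813)]
screwdriver [(0.72, [202.0, 271.0, 76.0, 28.0], 443)]
```

View pics/top0.png

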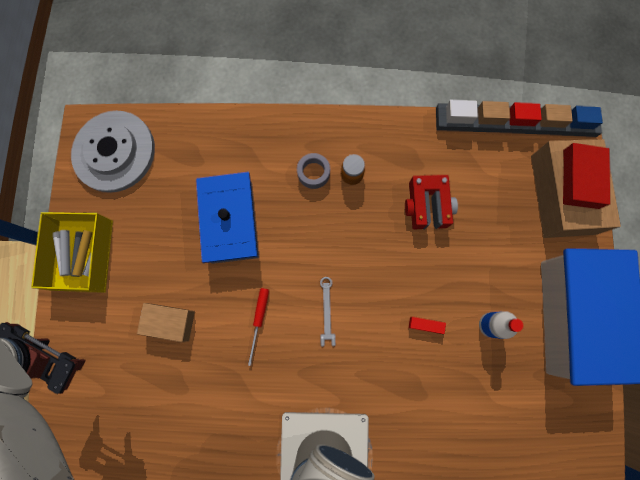

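View pics/side0.png

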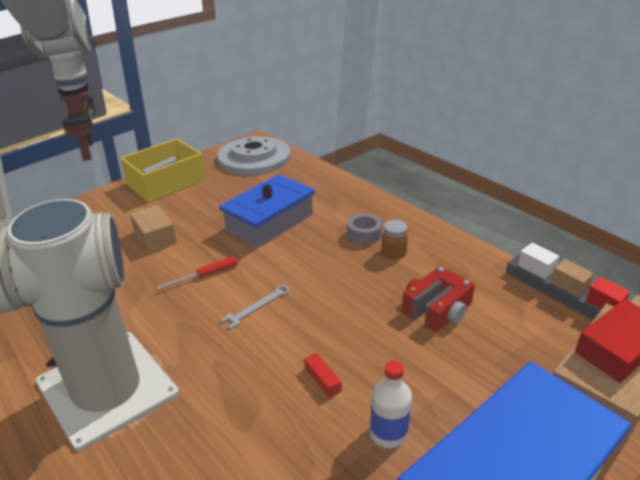

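The top view shows the lid at about (227,217) with its knob at (224,214), and the caliper at (432,203) with its mouth facing the robot. The side view agrees. Next I'll fit poses.

```bash
cat > h.py <<'E'
from workcell import ctrl, optics
import cv2,numpy as np
from scipy.optimize import minimize
from scipy.spatial.transform import Rotation as R
F=np.diag([1.,-1,-1])
def cam(n):
    m=optics.camera_model(n);f=240/np.tan(np.radians(m["fov_y"]/2))
    K=np.array([[f,0,m["cx"]],[0,f,m["cy"]],[0,0,1.]]);V=np.array(m["view"])
    return K,np.array([m["k1"],0,0,0,0.]),F@V[:3,:3],F@V[:3,3]
def proj(n,P):
    K,d,Rm,t=cam(n);return cv2.projectPoints(np.array(P,float).reshape(-1,1,3),cv2.Rodrigues(Rm)[0],t,K,d)[0][:,0]
def unproj(n,uv,z):
    K,d,Rm,t=cam(n);p=cv2.undistortPoints(np.array(uv,float).reshape(-1,1,2),K,d)[:,0]
    D=np.c_[p,np.ones(len(p))]@Rm;C=-Rm.T@t
    return C+D*((z-C[2])/D[:,2])[:,None]
def pose(P,x,y,a,z=0):
    c,s=np.cos(a),np.sin(a);return np.asarray(P,float)@np.array([[c,s,0],[-s,c,0],[0,0,1]])+[x,y,z]
def box(x0,x1,y0,y1,z0,z1): return np.array([[x,y,z] for x in(x0,x1) for y in(y0,y1) for z in(z0,z1)],float)
def fit(parts,masks,g):
    "parts: list of convex point sets; masks: {cam: bool}; returns x,y,yaw,cost"
    def c(p):
        s=0
        for n,m in masks.items():
            im=np.zeros((480*4,640*4),np.uint8)
            for P in parts:
                h=cv2.convexHull(proj(n,pose(P,*p[:2],p[2]/100)).astype(np.float32))
                cv2.fillPoly(im,[np.round((h*4+1.5)*16).astype(int)],255,shift=4)
            im=cv2.resize(im,(640,480),interpolation=cv2.INTER_AREA)/255.
            s+=np.abs(im-m).sum()/m.sum()
        return s
    r=minimize(c,[g[0],g[1],g[2]*100],method="Nelder-Mead",options=dict(initial_simplex=np.array([g]*4)*[1,1,100]+np.vstack([[0,0,0],np.diag([15,15,8])]),xatol=.1,fatol=1e-5))
    return r.x*[1,1,.01],r.fun
def col(n,kind,roi):
    im=optics.get_image(n);h=cv2.cvtColor(im,cv2.COLOR_RGB2HSV).astype(int)
    H,S,V=h[...,0],h[...,1],h[...,2]
    m={"blue":(H>100)&(H<130)&(S>130),"red":((H<6)|(H>172))&(S>150)&(V>60),"yellow":(H>20)&(H<35)&(S>120)}[kind]
    o=np.zeros_like(m);x0,x1,y0,y1=roi;o[y0:y1,x0:x1]=m[y0:y1,x0:x1];return o
E
python3 - <<'E'
from h import *
for n in("top","side"): K,d,Rm,t=cam(n);print(n,-Rm.T@t)
print("knob",unproj("top",[(224,214)],112))
g=unproj("top",[(227,217)],75)[0]
mt={"top":col("top","blue",(185,270,160,275)),"side":col("side","blue",(210,325,170,250))}
L=[box(-111,111,-69.5,69.5,65,80)]
t=np.arange(0,6.3,.3);kn=np.array([[13*np.cos(a),13*np.sin(a),z] for a in t for z in(80,112)])
def f2(masks):
    # add knob as hole filler: fill blob holes
    return {n:cv2.morphologyEx(m.astype(np.uint8),cv2.MORPH_CLOSE,np.ones((17,17)))>0 for n,m in masks.items()}
mt=f2(mt)
for ms in(mt,{"top":mt["top"]},{"side":mt["side"]}): print("lid",fit(L,ms,[g[0],g[1],.05]))
x=unproj("top",[(432,228)],58)[0];print("cal guess",x)
for n,pts in(("tape",(314,171,40)),("jar",(352,163,80)),("carton",(165,321,60)),("screw",(262,290,10)),("wrench",(327,280,5)),("plug",(427,326,30)),("bottle",(516,325,170)),("calL",(413,228,58)),("calR",(452,228,58))):
    print(n,unproj("top",[pts[:2]],pts[2])[0].round())
im=optics.get_image("top")[165:240,395:470];a=cv2.resize(im,(525,525),interpolation=cv2.INTER_CUBIC)
im=optics.get_image("side")[260:335,397:480];a=np.hstack([a[:,:400*0+400],cv2.resize(im,(400,525),interpolation=cv2.INTER_CUBIC)])
cv2.imwrite("pics/cal.png",a[:,:,::-1])
E
```

```text
top [ 341.56569175    1.65306085 1178.14422385]
side [-154.95051573 -842.40376133  843.42365277]
knob [[596.55103507 259.84177975 112.        ]]
lid (array([5.99878075e+02, 2.63695036e+02, 1.45697567e-01]), np.float64(0.13721093482023913))
lid (array([5.99203029e+02, 2.63566355e+02, 1.42890239e-01]), np.float64(0.021668714869105085))
lid (array([5.99803941e+02, 2.67104132e+02, 1.57048451e-01]), np.float64(0.10971449939843267))
cal guess [ 583.03217245 -266.54798325   58.        ]
tape [737.  42.  40.]
jar [747. -57.  80.]
carton [331. 407.  60.]
screw [418. 172.  10.]
wrench [449.   2.   5.]
plug [ 333. -256.   30.]
bottle [ 338. -429.  170.]
calL [ 582. -217.   58.]
calR [ 584. -319.   58.]
```

View pics/cal.png

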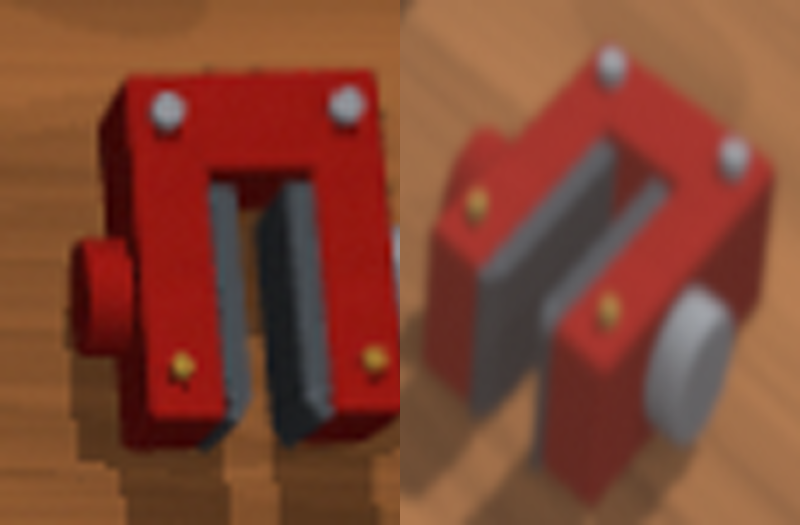

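The crop shows the caliper's top face. Its slot runs from about crop (261,168) to the mouth at (278,415), and the front edge is at row ~415. Next: the caliper pose and the first move.

```bash
cat >> h.py <<'E'
def go(x,y,z,psi,p=None):
    "shift in tool units from measured pose after turning to yaw psi (deg, tool x), tool down"
    o=ctrl.get_obs();c=np.array(o["ee_pos"]);Rc=R.from_rotvec(o["orientation"])
    ps=np.radians(psi);Rt=R.from_matrix(np.array([[np.cos(ps),np.sin(ps),0],[np.sin(ps),-np.cos(ps),0],[0,0,-1]]).T)
    tr=(Rc.inv()*Rt).as_rotvec(degrees=True)/6
    tx=Rc.as_matrix()[:,0]
    d=np.array([x,y,z])-c
    print("psi now %.2f pos"%np.degrees(np.arctan2(tx[1],tx[0])),c.round(1),"turn",tr.round(3),"| shift in target-tool",(Rt.inv().apply(d)/40).round(3),"| in current tool",(Rc.inv().apply(d)/40).round(3))
E
python3 - <<'E'
from h import *
c=np.array([(128,77),(375,72),(152,417),(225,417),(330,413),(210,170),(312,165)],float)
uv=(c+.5)/7-.5+[395,165]
print(unproj("top",uv,58).round(1))
m={"top":col("top","red",(400,465,170,240)),"side":col("side","red",(397,480,260,335))}
k=lambda m,s:{n:cv2.morphologyEx(v.astype(np.uint8),cv2.MORPH_CLOSE,np.ones((s,s)))>0 for n,v in m.items()}
# two jaws + back as solid boxes
for s in(15,19):
  B=[box(0,135,-50,50,0,58)]
  mm={n:cv2.morphologyEx(v.astype(np.uint8),cv2.MORPH_CLOSE,np.ones((s,s)))>0 for n,v in m.items()}
  for q in(mm,{"top":mm["top"]}): print(s,fit(B,q,[583,-266,0.03]))
ok=optics.masks_of("lid_knob","top")
im=optics.get_image("top");d=(im[200:230,210:240].max(2)<60);yy,xx=np.nonzero(d);print("dark",xx.min()+210,xx.max()+210,yy.min()+200,yy.max()+200,xx.mean()+210,yy.mean()+200)
print(proj("top",pose([[0,0,96],[0,0,112],[0,0,80]],599.5,264,.143)),proj("side",pose([[0,0,96],[0,0,112]],599.5,264,.143)))
go(599,263,180,90)
E
```

```text
[[ 723.5 -219.3   58. ]
 [ 728.  -313.7   58. ]
 [ 592.3 -225.8   58. ]
 [ 592.9 -253.    58. ]
 [ 595.3 -292.3   58. ]
 [ 687.7 -249.6   58. ]
 [ 690.7 -288.3   58. ]]
15 (array([ 5.94420448e+02, -2.71731533e+02,  7.00224785e-02]), np.float64(0.8323643721327626))
15 (array([ 5.93716286e+02, -2.71762437e+02,  5.71071874e-02]), np.float64(0.4041913908420511))
19 (array([ 5.94420448e+02, -2.71731533e+02,  7.00224785e-02]), np.float64(0.3676548214056865))
19 (array([ 5.93716286e+02, -2.71762437e+02,  5.71071874e-02]), np.float64(0.12427088482451804))
dark 218 229 209 220 223.6138613861386 214.32673267326732
[[223.86638034 214.33806104]
 [222.41596187 212.81384038]
 [225.27728435 215.82040819]] [[267.78673032 190.66853335]
 [267.37640049 185.34207917]]
psi now 156.18 pos [252.4 571.8 222.7] turn [ 0.     0.    11.029] | shift in target-tool [-7.719  8.664  1.067] | in current tool [-11.044  -3.562   1.067]
```

```bash
python3 -m jog '[[0,0,0,0,0,1,1],[0,0,0,0,0,1,1],[0,0,0,0,0,1,1],[0,0,0,0,0,1,1],[0,0,0,0,0,1,1],[0,0,0,0,0,1,1],[0,0,0,0,0,1,1],[0,0,0,0,0,1,1],[0,0,0,0,0,1,1],[0,0,0,0,0,1,1],[0,0,0,0,0,1.0,1],[-0.4,0.5,0,0,0,0.03,1],[-0.8,0.9,0,0,0,0,1],[-0.8,0.9,0,0,0,0,1],[-0.8,0.9,0,0,0,0,1],[-0.8,0.9,0,0,0,0,1],[-0.8,0.9,0,0,0,0,1],[-0.8,0.9,0,0,0,0,1],[-0.8,0.9,0,0,0,0,1],[-0.8,0.9,0,0,0,0,1]]'
python3 -c "
from h import *
go(599.4,263.8,90,90)"
```

```text
t: 3.7
ee_pos: [561.8, 298.2, 222.8]
orientation: [2.222, 2.221, 0.0]
ft_force: [0.5, 1.1, 0.1]
width: 88.1
grasp_force: 0.0
psi now 89.99 pos [561.8 298.2 222.8] turn [ 0.002 -0.002 -0.002] | shift in target-tool [-0.861  0.94   3.321] | in current tool [-0.862  0.94   3.321]
```

```bash
python3 -m jog '[[-0.43,0.47,0.4,0,0,0,1],[-0.43,0.47,0.8,0,0,0,1],[0,0,0.8,0,0,0,1],[0,0,0.8,0,0,0,1],[0,0,0.4,0,0,0,1],[0,0,0.24,0,0,0,1],[0,0,0,0,0,0,1],[0,0,0,0,0,0,0],[0,0,0,0,0,0,0],[0,0,0,0,0,0,0],[0,0,0,0,0,0,0],[0,0,0,0,0,0,0],[0,0,0,0,0,0,0]]'
```

```text
t: 5.0
ee_pos: [598.1, 265.4, 85.3]
orientation: [2.221, 2.221, 0.0]
ft_force: [-0.6, -0.6, 0.4]
width: 43.1
grasp_force: 0.0
```

```bash
python3 -m jog '[[0,0,0,0,0,0,0],[0,0,0,0,0,0,0],[0,0,0,0,0,0,0],[0,0,0,0,0,0,0],[0,0,0,0,0,0,0],[0,0,0,0,0,0,0],[0,0,-0.1,0,0,0,0],[0,0,-0.2,0,0,0,0],[0,0,-0.3,0,0,0,0]]'
```

```text
t: 5.9
ee_pos: [597.3, 265.1, 109.0]
orientation: [-2.221, -2.221, 0.003]
ft_force: [-0.1, 0.5, -3.2]
width: 25.5
grasp_force: 30.0
```

```bash
python3 -m jog '[[0,0,-0.5,0,0,0,0],[0,0,-0.6,0,0,0,0],[-0.2,0,-0.4,0,0,0,0],[-0.5,-0.05,0,0,0,0,0],[-0.7,-0.1,0,0,0,0,0],[-0.7,-0.1,0,0,0,0,0],[-0.7,-0.1,0,0,0,0,0],[-0.7,-0.1,0,0,0,0,0],[-0.7,-0.1,0,0,0,0,0],[-0.7,0,0,0,0,0,0],[-0.6,0,0,0,0,0,0],[-0.3,0,0,0,0,0,0],[-0.1,0,0,0,0,0,0],[0,0,0,0,0,-0.4,0],[0,0,0,0,0,-0.7,0],[0,0,0,0,0,-0.9,0],[0,0,0,0,0,-1,0],[0,0,0,0,0,-1,0],[0,0,0,0,0,-1,0],[0,0,0,0,0,-1,0]]' && python3 -m jog '[[0,0,0,0,0,-1,0],[0,0,0,0,0,-1,0],[0,0,0,0,0,-1,0],[0,0,0,0,0,-1,0],[0,0,0,0,0,-1,0],[0,0,0,0,0,-1,0],[0,0,0,0,0,-0.8,0],[0,0,0,0,0,-0.5,0],[0,0,0,0,0,-0.3,0],[0,0,0.3,0,0,0,0],[0,0,0.6,0,0,0,0],[0,0,0.7,0,0,0,0],[0,0,0.7,0,0,0,0],[0,0,0.5,0,0,0,0],[0,0,0.3,0,0,0,0],[0,0,0,0,0,0,0]]' && python3 - <<'E'
from h import *
cv2.imwrite("pics/a.png",optics.get_image("top")[:,:,::-1])
go(575,30,20,172)
E
```

```text
t: 7.9
ee_pos: [575.7, 30.1, 168.7]
orientation: [-1.419, -2.802, 0.0]
ft_force: [-0.5, -0.4, -3.8]
width: 25.2
grasp_force: 30.0
t: 9.5
ee_pos: [574.5, 29.6, 42.9]
orientation: [-0.23, -3.129, 0.001]
ft_force: [0.1, -0.4, -2.6]
width: 25.5
grasp_force: 30.0
psi now 171.59 pos [575.4  29.6  44.2] turn [-0.003 -0.017 -0.069] | shift in target-tool [0.012 0.009 0.606] | in current tool [0.011 0.009 0.606]
```

View pics/a.png

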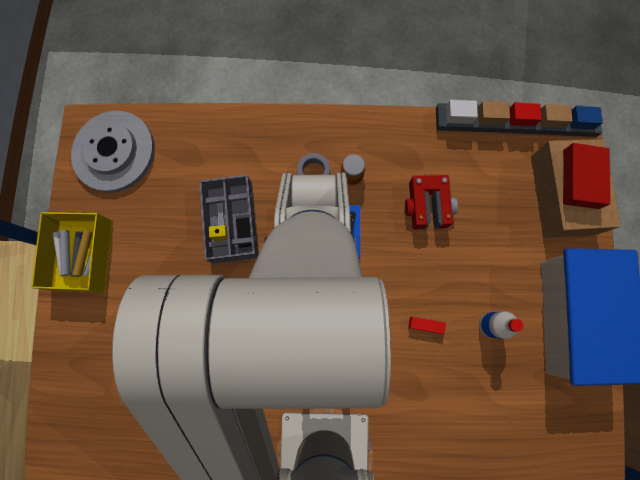

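The lid hangs over its spot at about (330,230). The tote is now open, with the gauge's yellow handle at (217,231) in the left compartment and its blade pointing up the picture (+x).

```bash
python3 -m jog '[[0,0,0.25,0,0,0,0],[0,0,0.15,0,0,0,0],[0,0,0.1,0,0,0,0],[0,0,0.05,0,0,0,0],[0,0,0.03,0,0,0,0],[0,0,0,0,0,0,0]]'
```

```text
t: 10.15
ee_pos: [576.1, 29.4, 21.9]
orientation: [0.23, 3.133, 0.0]
ft_force: [0.7, -0.4, -2.5]
width: 25.6
grasp_force: 30.0
```

```bash
python3 -m jog '[[0,0,0.03,0,0,0,0],[0,0,0.02,0,0,0,0],[0,0,0,0,0,0,0]]'
```

```text
t: 10.45
ee_pos: [576.2, 29.4, 20.0]
orientation: [0.23, 3.133, 0.0]
ft_force: [0.2, -0.3, -1.2]
width: 25.3
grasp_force: 30.0
```

```bash
python3 -m jog '[[0,0,0,0,0,0,0],[0,0,0,0,0,0,0.6],[0,0,0,0,0,0,0.6],[0,0,0,0,0,0,0.6],[0,0,0,0,0,0,0.6],[0,0,0,0,0,0,0.6],[0,0,0,0,0,0,0.6],[0,0,0,0,0,0,0.6],[0,0,-0.4,0,0,0,1],[0,0,-0.9,0,0,0,1],[0,0,-1,0,0,0,1],[0,0,-1,0,0,0,1],[0,0,-0.8,0,0,0,1]]'
python3 - <<'E'
from h import *
m=col("top","yellow",(195,260,170,265));print(m.sum())
for w in (0.1411,):
  f=fit([box(-15,15,-22,22,5,63)],{"top":m},[530,295,.14]);print(f)
# constrained by tote: refit lid-free tote edges via knob fit; gauge compartment +30.5
s=col("side","yellow",(215,325,170,260));print("side yellow",s.sum())
go(f[0][0],f[0][1],120,98.2)
cv2.imwrite("pics/b.png",cv2.resize(optics.get_image("top")[165:270,190:270],(600,788)[:2],interpolation=cv2.INTER_CUBIC)[:600,:,::-1])
E
```

```text
t: 11.75
ee_pos: [576.5, 29.4, 187.5]
orientation: [0.23, 3.131, 0.0]
ft_force: [0.8, 0.2, -0.0]
width: 87.2
grasp_force: 0.0
255
(array([5.64122942e+02, 2.91149283e+02, 1.52688807e-01]), np.float64(0.2738792772010765))
side yellow 117
psi now 171.60 pos [579.1  29.5 189.9] turn [ 0.071  0.067 12.233] | shift in target-tool [6.528 0.563 1.748] | in current tool [1.342 6.413 1.746]
```

```bash
python3 - <<'E'
from h import *
m=col("top","yellow",(195,260,170,265))
ys,xs=np.nonzero(m);print(xs.min(),xs.max(),ys.min(),ys.max())
m=cv2.morphologyEx(m.astype(np.uint8),cv2.MORPH_CLOSE,np.ones((5,5)))>0;print(m.sum())
for z in ((5,63),(45,63),(62,63)): print(z,fit([box(-15,15,-22,22,*z)],{"top":m},[560,295,.14]))
print("tote-frame prediction line y: ",pose([[-40,30.5,0],[0,30.5,0]],599.5,264,.143))
im=cv2.resize(optics.get_image("top")[205:260,195:265],(700,550),interpolation=cv2.INTER_CUBIC)
cv2.imwrite("pics/c.png",im[:,:,::-1])
E
```

```text
208 227 225 240
266
(5, 63) (array([5.64123987e+02, 2.91829427e+02, 2.03321759e-01]), np.float64(0.24377119268760136))
(45, 63) (array([5.61660338e+02, 2.88288035e+02, 1.91575912e-01]), np.float64(0.16921716054842992))
(62, 63) (array([5.60909251e+02, 2.85450235e+02, 1.99949433e-01]), np.float64(0.250641309155241))
tote-frame prediction line y:  [[555.56163307 288.48815859   0.        ]
 [595.15334953 294.1886838    0.        ]]
```

View pics/c.png

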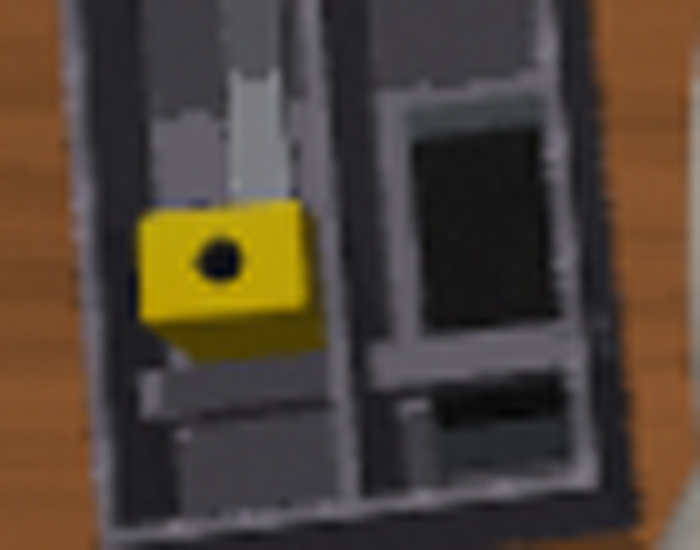

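The crop shows the handle's top face with corners at (140,213), (302,203), (308,305) and (143,320), and the blade pointing up (+x).

```bash
python3 - <<'E'
from h import *
c=np.array([(140,213),(302,203),(308,305),(143,320),(223,260)],float)
p=unproj("top",(c+.5)/10-.5+[195,205],63);print(p.round(1),p[:4].mean(0))
bl=np.array([(258,75),(262,195)],float);b=unproj("top",(bl+.5)/10-.5+[195,205],13);print(b)
x,y=p[:4].mean(0)[:2]
go(x,y,120,98.2)
E
```

```text
[[576.2 310.   63. ]
 [579.6 267.9  63. ]
 [552.9 264.7  63. ]
 [548.2 307.3  63. ]
 [564.2 287.5  63. ]] [564.21480009 287.50823556  63.        ]
[[625.48114738 294.15589863  13.        ]
 [592.28093573 290.90410438  13.        ]]
psi now 171.60 pos [575.5  29.4 183.9] turn [-1.0000e-03 -2.0000e-03  1.2233e+01] | shift in target-tool [6.427 0.641 1.598] | in current tool [1.222 6.343 1.599]
```

```bash
python3 -m jog '[[0.1,0.4,0,0,0,0.5,1],[0,0,0,0,0,1,1],[0,0,0,0,0,1,1],[0,0,0,0,0,1,1],[0,0,0,0,0,1,1],[0,0,0,0,0,1,1],[0,0,0,0,0,1,1],[0,0,0,0,0,1,1],[0,0,0,0,0,1,0.7],[0,0,0,0,0,1,0.7],[0,0,0,0,0,1,0.7],[0,0,0,0,0,1,0.7],[0,0,0,0,0,1,0.7],[0.5,0.05,0,0,0,0,0.7],[0.9,0.1,0,0,0,0,0.7],[0.9,0.1,0,0,0,0,0.7],[0.9,0.1,0,0,0,0,0.7],[0.9,0.1,0,0,0,0,0.7],[0.9,0.1,0,0,0,0,0.7],[0.7,0,0,0,0,0,0.7]]'
python3 -c "
from h import *
go(564,288.5,100,96.6)"
```

```text
t: 14.0
ee_pos: [569.0, 276.4, 181.8]
orientation: [-2.088, -2.345, 0.004]
ft_force: [0.7, -0.8, -0.8]
width: 61.5
grasp_force: 0.0
psi now 96.64 pos [569.  276.4 181.8] turn [-0.029  0.008  0.006] | shift in target-tool [ 0.315 -0.089  2.045] | in current tool [ 0.317 -0.082  2.045]
```

```bash
python3 -m jog '[[0.3,-0.08,0.3,0,0,0,0.7],[0,0,0.7,0,0,0,0.7],[0,0,0.8,0,0,0,0.7],[0,0,0.2,0,0,0,0.7],[0,0,0,0,0,0,0.7]]'
python3 - <<'E'
from h import *
go(564,288.5,26,96.6)
E
```

```text
t: 14.5
ee_pos: [563.8, 284.9, 101.3]
orientation: [-2.089, -2.343, 0.008]
ft_force: [-0.4, 0.0, 0.2]
width: 61.4
grasp_force: 0.0
psi now 96.56 pos [563.8 284.9 101.3] turn [-0.049  0.018 -0.006] | shift in target-tool [0.089 0.016 1.881] | in current tool [0.093 0.026 1.881]
```

```bash
python3 -m jog '[[0.06,0,0.3,0,0,0,0.7],[0,0,0.4,0,0,0,0.7],[0,0,0.4,0,0,0,0.7],[0,0,0.4,0,0,0,0.7],[0,0,0.25,0,0,0,0.7],[0,0,0.12,0,0,0,0.7],[0,0,0,0,0,0,0.7]]'
```

```text
t: 15.2
ee_pos: [564.8, 288.6, 28.1]
orientation: [-2.09, -2.345, 0.002]
ft_force: [0.0, -0.2, 0.1]
width: 61.7
grasp_force: 0.0
```

```bash
python3 -m jog '[[0,0,0,0,0,0,0],[0,0,0,0,0,0,0],[0,0,0,0,0,0,0],[0,0,0,0,0,0,0],[0,0,0,0,0,0,0],[0,0,0,0,0,0,0],[0,0,0,0,0,0,0],[0,0,0,0,0,0,0],[0,0,0,0,0,0,0],[0,0,0,0,0,0,0]]'
```

```text
t: 16.2
ee_pos: [564.9, 288.7, 29.4]
orientation: [-2.09, -2.345, 0.001]
ft_force: [-3.3, 0.1, 6.4]
width: 30.3
grasp_force: 30.0
```

```bash
python3 -m jog '[[0,0,-0.05,0,0,0,0],[0,0,-0.1,0,0,0,0],[0,0,-0.2,0,0,0,0],[0,0,-0.3,0,0,0,0],[0,0,-0.4,0,0,0,0],[0,0,-0.5,0,0,0,0],[0,0,-0.6,0,0,0,0],[0,0,-0.6,0,0,0,0],[0,0,-0.5,0,0,0,0],[0,0,-0.3,0,0,0,0],[0,0,-0.1,0,0,0,0],[0,0,0,0,0,0,0]]'
python3 - <<'E'
from h import *
# caliper yaw .046 ; stand 120 mm in front of stop (gauge origin at cal x=-130)
p=pose([[-140,0,0]],594,-272.2,.046)[0];print(p)
go(p[0],p[1],150,92.6)
cv2.imwrite("pics/d.png",optics.get_image("side")[130:330,180:500][:,:,::-1])
E
```

```text
t: 17.4
ee_pos: [565.4, 288.8, 175.7]
orientation: [2.09, 2.345, 0.001]
ft_force: [-0.1, -0.2, -2.6]
width: 30.0
grasp_force: 30.0
[ 454.14809388 -278.63772907    0.        ]
psi now 96.60 pos [565.4 288.8 175.7] turn [ 0.009 -0.003  0.666] | shift in target-tool [-14.046  -3.421   0.643] | in current tool [-13.773  -4.393   0.635]
```

View pics/d.png

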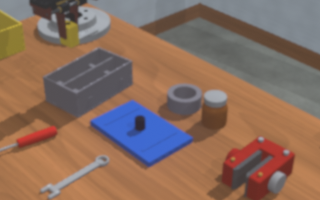

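```bash
python3 -m jog '[[0,0,0,0,0,0.67,0],[-0.2,-0.05,0,0,0,0,0],[-0.5,-0.12,0,0,0,0,0],[-0.8,-0.2,0,0,0,0,0],[-0.9,-0.22,0,0,0,0,0],[-0.9,-0.22,0,0,0,0,0],[-0.9,-0.22,0,0,0,0,0],[-0.9,-0.22,0,0,0,0,0],[-0.9,-0.22,0,0,0,0,0],[-0.9,-0.22,0,0,0,0,0],[-0.9,-0.22,0,0,0,0,0],[-0.9,-0.22,0,0,0,0,0],[-0.9,-0.22,0,0,0,0,0],[-0.9,-0.22,0,0,0,0,0],[-0.9,-0.22,0,0,0,0,0],[-0.9,-0.22,0,0,0,0,0],[-0.9,-0.22,0,0,0,0,0],[-0.6,-0.15,0,0,0,0,0],[-0.25,-0.04,0,0,0,0,0],[0,0,0,0,0,0,0]]'
python3 - <<'E'
from h import *
go(454,-278.6,60,92.6)
E
```

```text
t: 19.45
ee_pos: [452.6, -279.9, 174.8]
orientation: [-2.173, -2.268, 0.0]
ft_force: [-0.0, 0.2, -2.4]
width: 29.6
grasp_force: 30.0
psi now 92.47 pos [ 452.6 -279.9  174.8] turn [-0.005 -0.003 -0.021] | shift in target-tool [0.031 0.035 2.869] | in current tool [0.03  0.037 2.869]
```

```bash
python3 -m jog '[[0,0,0.3,0,0,0,0],[0,0,0.6,0,0,0,0],[0,0,0.8,0,0,0,0],[0,0,0.8,0,0,0,0],[0,0,0.6,0,0,0,0],[0,0,0.3,0,0,0,0],[0,0,0.1,0,0,0,0],[0,0,0.05,0,0,0,0],[0,0,0,0,0,0,0]]'
```

```text
t: 20.35
ee_pos: [454.4, -278.9, 33.7]
orientation: [2.17, 2.27, 0.0]
ft_force: [0.3, 0.8, -1.3]
width: 30.1
grasp_force: 30.0
```

```bash
python3 -m jog '[[0,0,0.03,0,0,0,0],[0,0,0.03,0,0,0,0],[0,0,0,0,0,0,0]]'
```

```text
t: 20.65
ee_pos: [454.0, -279.0, 31.1]
orientation: [2.171, 2.27, 0.0]
ft_force: [-0.0, 0.4, -1.7]
width: 29.7
grasp_force: 30.0
```

```bash
python3 -m jog '[[0,0,0.05,0,0,0,0],[0,0,0.03,0,0,0,0],[0,0,0.03,0,0,0,0],[0,0,0,0,0,0,0]]'
```

```text
t: 21.05
ee_pos: [453.7, -278.8, 26.0]
orientation: [-2.171, -2.27, 0.0]
ft_force: [-0.1, 0.2, -1.5]
width: 29.9
grasp_force: 30.0
```

```bash
python3 -m jog '[[0,0,0.025,0,0,0,0],[0,0,0,0,0,0,0]]'
```

```text
t: 21.25
ee_pos: [453.8, -278.8, 25.2]
orientation: [-2.171, -2.271, 0.0]
ft_force: [-0.2, 0.1, -2.1]
width: 29.8
grasp_force: 30.0
```

```bash
python3 -m jog '[[0,0,0.025,0,0,0,0],[0,0,0,0,0,0,0]]'
```

```text
t: 21.45
ee_pos: [453.9, -278.9, 24.4]
orientation: [2.171, 2.271, 0.0]
ft_force: [0.3, 0.2, -0.2]
width: 30.2
grasp_force: 30.0
```

```bash
python3 -m jog '[[0,0,0.025,0,0,0,0],[0,0,0,0,0,0,0]]'
```

```text
t: 21.65
ee_pos: [453.9, -278.9, 24.4]
orientation: [2.171, 2.271, 0.0]
ft_force: [-3.7, 1.7, 12.4]
width: 30.0
grasp_force: 30.0
```

```bash
python3 -m jog '[[0,0,-0.02,0,0,0,0],[0,0,0,0,0,0,0],[0,0,0,0,0,0,0.7],[0,0,0,0,0,0,0.7],[0,0,0,0,0,0,0.7],[0,0,0,0,0,0,0.7],[0,0,0,0,0,0,0.7],[0,0,0,0,0,0,0.7],[0,0,-0.3,0,0,0,0.7],[0,0,-0.7,0,0,0,0.9],[0,0,-1,0,0,0,1],[0,0,-0.8,0,0,0,1],[0.5,0,-0.5,0,0,1,1],[1,0,0,0,0,0,1],[1,0,0,0,0,0,1],[1,0,0,0,0,0,1],[1,0,0,0,0,0,1],[1,0,0,0,0,0,1],[1,0,0,0,0,0,1],[0.5,0,0,0,0,0,1]]'
python3 - <<'E'
from h import *
go(454,-278.6,60,2.6)
a=optics.get_image("top")[165:315,390:480];b=optics.get_image("side")[250:400,340:490]
cv2.imwrite("pics/e.png",np.hstack([cv2.resize(a,(360,600),interpolation=cv2.INTER_CUBIC),cv2.resize(b,(440,440),interpolation=cv2.INTER_CUBIC,).repeat(1,0) if 0 else cv2.copyMakeBorder(cv2.resize(b,(440,440),interpolation=cv2.INTER_CUBIC),0,160,0,0,cv2.BORDER_CONSTANT)])[:,:,::-1])
E
```

```text
t: 23.65
ee_pos: [468.4, 3.2, 157.0]
orientation: [2.285, 2.156, 0.001]
ft_force: [-0.1, 1.0, -0.1]
width: 87.8
grasp_force: 0.0
psi now 86.68 pos [468.4   3.2 157. ] turn [ 5.0000e-03 -9.0000e-03  1.4014e+01] | shift in target-tool [-0.679  7.021  2.426] | in current tool [-7.054  0.046  2.423]
```

View pics/e.png

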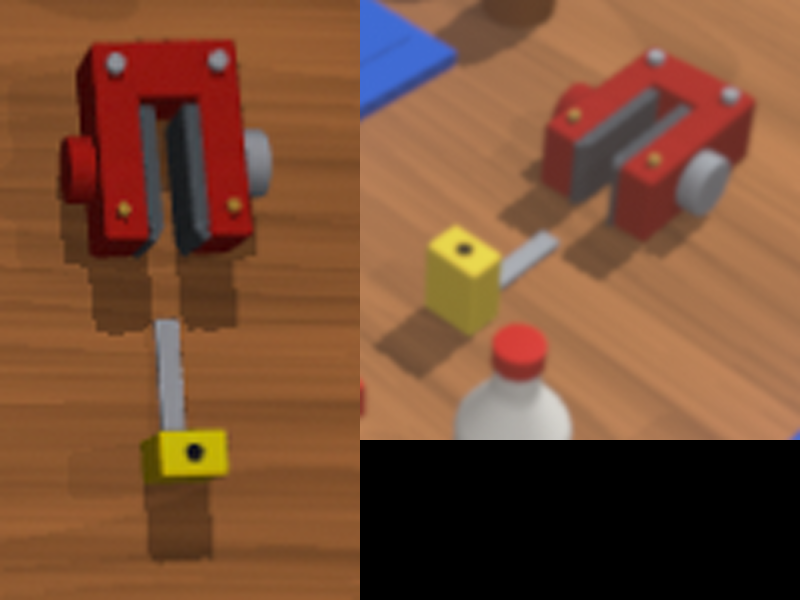

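The gauge stands upright in front of the caliper, with its tip at crop (167,321) and handle top centre at about (195,453). Next I'll measure gauge and caliper with the same camera.

```bash
python3 - <<'E'
from h import *
U=lambda c,z:unproj("top",(np.array(c,float)+.5)/4-.5+[390,165],z)
t=U([(154,321),(180,321),(162,430),(186,430)],8);print("blade",t.round(1));tm=t[:2].mean(0);bm=t[2:].mean(0)
h=U([(163,432),(227,430),(228,474),(160,477)],58);print("handle",h.round(1),h.mean(0).round(1))
d=tm-h.mean(0);print("tip",tm.round(1),"yaw tip-handle",d[1]/d[0],"blade",(tm-bm)[1]/(tm-bm)[0])
im=optics.get_image("top");hs=cv2.cvtColor(im,cv2.COLOR_RGB2HSV).astype(int)
y=col("top","yellow",(420,455,265,295));g=np.zeros((480,640),bool);roi=(slice(240,274),slice(424,441));g[roi]=(hs[...,1]<70)[roi]
y=cv2.morphologyEx(y.astype(np.uint8),cv2.MORPH_CLOSE,np.ones((5,5)))>0
print(y.sum(),g.sum())
G=[box(-15,15,-22,22,0,58),box(15,95,-8,8,2,8)]
print("fit gauge",fit(G,{"top":y|g},[454,-279,.046]))
s=col("side","yellow",(355,400,315,370));s=cv2.morphologyEx(s.astype(np.uint8),cv2.MORPH_CLOSE,np.ones((5,5)))>0
print("side handle",fit(G[:1],{"side":s},[454,-279,.046]),"top handle",fit(G[:1],{"top":y},[454,-279,.046]))
# caliper fit: red where top jaws/back, pads (dark) cut out
r=col("top","red",(400,465,165,232))
def img(p,hw):
    im=np.zeros((1920,2560),np.uint8)
    def fp(P,v):
        h=cv2.convexHull(proj("top",pose(P,p[0],p[1],p[2]/100)).astype(np.float32));cv2.fillPoly(im,[np.round((h*4+1.5)*16).astype(int)],v,shift=4)
    fp(box(0,135,-hw,hw,0,58),255);fp(box(-3,p[3],-20,20,57.9,58),0)
    return cv2.resize(im,(640,480),interpolation=cv2.INTER_AREA)/255.
k=np.ones((480,640),bool)
# ignore side knobs and mouth column
for hw in(47,48,50):
  def c(p):
    a=img(p,hw);e=np.abs(a-r);
    u=proj("top",pose([[-8,0,29],[60,68,29],[60,-68,29]],p[0],p[1],p[2]/100))
    return e.sum()/r.sum()
  g0=np.array([594,-272.6,4.5,95]);q=minimize(c,g0,method="Nelder-Mead",options=dict(initial_simplex=np.vstack([g0]+[g0+v for v in np.diag([8,8,4,8])])))
  print(hw,q.x.round(2),round(q.fun,3))
E
```

```text
blade [[ 547.4 -267.     8. ]
 [ 547.7 -284.6    8. ]
 [ 474.2 -270.9    8. ]
 [ 474.5 -287.     8. ]]
handle [[ 467.3 -259.9   58. ]
 [ 469.2 -301.    58. ]
 [ 441.3 -301.    58. ]
 [ 438.7 -257.5   58. ]] [ 454.1 -279.8   58. ]
tip [ 547.6 -275.8    8. ] yaw tip-handle 0.04357973162149449 blade 0.04355879233275638
270 169
fit gauge (array([ 4.54826061e+02, -2.79883260e+02,  4.59309888e-02]), np.float64(0.10711510116575103))
side handle (array([ 4.51086950e+02, -2.78673274e+02,  4.62301955e-02]), np.float64(0.1464860101343908)) top handle (array([ 4.55006118e+02, -2.79829213e+02,  9.71640562e-02]), np.float64(0.10541757443718228))
47 [ 591.77 -274.05    6.09   94.22] 0.317
48 [ 592.4  -273.26    5.51   94.01] 0.323
50 [ 592.13 -273.12    5.26   94.72] 0.356
```

```bash
python3 -m jog '[[-0.5,0,0,0,0,0,1],[-0.9,0,0,0,0,0,1],[-0.9,0,0,0,0,0,1],[-0.9,0,0,0,0,0,1],[-0.9,0,0,0,0,0,1],[-0.9,0,0,0,0,0,1],[-0.9,0,0,0,0,0,1],[-0.8,0,0,0,0,0,1],[-0.3,0,0,0,0,0,1],[0,0,0,0,0,1,1],[0,0,0,0,0,1,1],[0,0,0,0,0,1,1],[0,0,0,0,0,1,1],[0,0,0,0,0,1,1],[0,0,0,0,0,1,1],[0,0,0,0,0,1,1],[0,0,0,0,0,1,1],[0,0,0,0,0,1,1],[0,0,0,0,0,1,1],[0,0,0,0,0,1,1]]' && python3 -m jog '[[0,0,0,0,0,1,1],[0,0,0,0,0,1,1],[0,0,0.2,0,0,1,1],[0,0,0.6,0,0,0,1],[0,0,0.5,0,0,0,1],[0,0,0.2,0,0,0,1],[0,0,0,0,0,0,1]]'
python3 -c "
from h import *
go(450,-279.3,25,2.6)"
```

```text
t: 25.95
ee_pos: [451.2, -278.8, 156.0]
orientation: [-3.092, -0.553, 0.001]
ft_force: [0.5, -0.3, 0.4]
width: 87.4
grasp_force: 0.0
t: 26.65
ee_pos: [450.8, -278.4, 95.1]
orientation: [-3.139, -0.07, 0.003]
ft_force: [0.3, -0.3, -0.4]
width: 88.0
grasp_force: 0.0
psi now 2.55 pos [ 450.8 -278.4   95.1] turn [-0.014  0.02  -0.009] | shift in target-tool [-0.021  0.021  1.754] | in current tool [-0.017  0.024  1.754]
```

```bash
python3 -m jog '[[0,0.02,0.3,0,0,0,1],[0,0,0.4,0,0,0,1],[0,0,0.4,0,0,0,1],[0,0,0.3,0,0,0,1],[0,0,0.2,0,0,0,1],[0,0,0.1,0,0,0,1],[0,0,0,0,0,0,1],[0,0,0,0,0,0,0.6],[0,0,0,0,0,0,0.55],[0,0,0,0,0,0,0.5],[0,0,0,0,0,0,0.4],[0,0,0,0,0,0,0.3],[0,0,0,0,0,0,0.3],[0,0,0,0,0,0,0.3],[0,0,0,0,0,0,0.3],[0,0,0,0,0,0,0.3],[0,0,0,0,0,0,0.3]]'
python3 - <<'E'
from h import *
go(594-15,-273.3,25,2.6)
b=optics.get_image("side")[250:400,340:490]
cv2.imwrite("pics/f.png",cv2.resize(b,(450,450),interpolation=cv2.INTER_CUBIC)[:,:,::-1])
E
```

```text
t: 28.35
ee_pos: [451.8, -279.7, 28.2]
orientation: [3.141, 0.071, 0.0]
ft_force: [0.3, 0.5, 2.5]
width: 43.7
grasp_force: 30.0
psi now 2.58 pos [ 451.8 -279.7   28.2] turn [ 0.001 -0.001 -0.004] | shift in target-tool [ 3.183 -0.015  0.079] | in current tool [ 3.183 -0.016  0.079]
```

View pics/f.png

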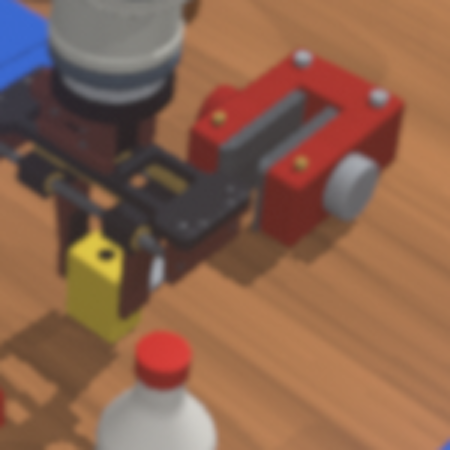

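```bash
python3 -m jog '[[0,0,-0.02,0,0,0,0],[0.15,0,0,0,0,0,0],[0.25,0,0,0,0,0,0],[0.25,0,0,0,0,0,0],[0.25,0,0,0,0,0,0],[0.1,0,0,0,0,0,0],[0,0,0,0,0,0,0]]'
python3 - <<'E'
from h import *
go(594-15,-273.3,25,2.6)
b=optics.get_image("top")[170:290,390:480]
cv2.imwrite("pics/g.png",cv2.resize(b,(450,600),interpolation=cv2.INTER_CUBIC)[:,:,::-1])
E
```

```text
t: 29.1
ee_pos: [492.7, -277.7, 28.8]
orientation: [3.14, 0.072, 0.001]
ft_force: [0.4, 0.7, -1.5]
width: 43.9
grasp_force: 30.0
psi now 2.63 pos [ 492.7 -277.7   28.8] turn [ 0.003 -0.004  0.004] | shift in target-tool [ 2.161 -0.013  0.095] | in current tool [ 2.161 -0.012  0.096]
```

View pics/g.png

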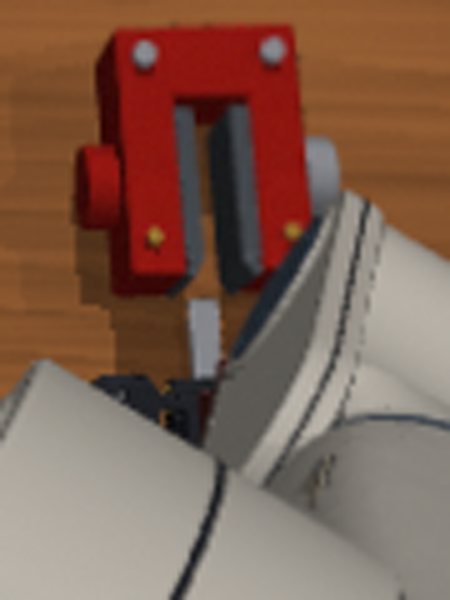

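The tip sits at the mouth at crop (202,298), between pad edges at about (178,292) and (228,290), so it is centred.

```bash
python3 -m jog '[[0.15,0,0,0,0,0,0],[0.2,0,0,0,0,0,0],[0.2,0,0,0,0,0,0],[0.1,0,0,0,0,0,0],[0,0,0,0,0,0,0]]' && python3 -m jog '[[0.15,0,0,0,0,0,0],[0.25,0,0,0,0,0,0],[0.25,0,0,0,0,0,0],[0.25,0,0,0,0,0,0],[0.25,0,0,0,0,0,0],[0.1,0,0,0,0,0,0],[0,0,0,0,0,0,0]]'
```

```text
t: 29.65
ee_pos: [518.6, -276.7, 29.0]
orientation: [3.14, 0.071, 0.001]
ft_force: [0.1, -0.1, -2.1]
width: 44.1
grasp_force: 30.0
t: 30.35
ee_pos: [568.4, -274.3, 28.8]
orientation: [3.141, 0.072, 0.001]
ft_force: [0.4, -0.0, -1.8]
width: 43.8
grasp_force: 30.0
```

```bash
python3 -m jog '[[0.05,0,0,0,0,0,0],[0.05,0,0,0,0,0,0],[0.02,0,0,0,0,0,0],[0,0,0,0,0,0,0]]'
```

```text
t: 30.75
ee_pos: [572.4, -274.2, 28.9]
orientation: [-3.141, -0.07, -0.0]
ft_force: [0.4, -0.1, -2.0]
width: 44.3
grasp_force: 30.0
```

```bash
python3 -m jog '[[0.025,0,0,0,0,0,0],[0.025,0,0,0,0,0,0],[0,0,0,0,0,0,0]]'
```

```text
t: 31.05
ee_pos: [573.8, -274.1, 28.8]
orientation: [-3.141, -0.071, 0.002]
ft_force: [-3.3, -1.7, 0.7]
width: 43.7
grasp_force: 30.0
```

```bash
python3 -m jog '[[0.02,0,0,0,0,0,0],[0,0,0,0,0,0,0]]'
```

```text
t: 31.25
ee_pos: [573.9, -274.1, 28.8]
orientation: [-3.14, -0.071, 0.004]
ft_force: [-6.4, -1.6, 2.2]
width: 43.5
grasp_force: 30.0
```

```bash
python3 -m jog '[[0,0,0.02,0,0,0,0],[0,0,0,0,0,0,0]]'
```

```text
t: 31.45
ee_pos: [573.9, -274.0, 28.2]
orientation: [-3.14, -0.071, 0.004]
ft_force: [-6.7, -1.0, 3.6]
width: 43.6
grasp_force: 30.0
```

```bash
python3 -m jog '[[0,0,0,0,0,0,0.6],[0,0,0,0,0,0,0.7],[0,0,0,0,0,0,0.8],[0,0,0,0,0,0,0.8],[0,0,0,0,0,0,0.8],[0,0,0,0,0,0,0.8],[0,0,-0.2,0,0,0,0.8],[0,0,-0.6,0,0,0,0.8],[0,0,-0.9,0,0,0,1],[0,0,-0.9,0,0,0,1],[-0.5,0,-0.6,0,0,0,1],[-0.9,-0.5,0,0,0,0,1],[-0.9,-0.8,0,0,0,0,1],[-0.5,-0.9,0,0,0,0,1],[0,-0.9,0,0,0,0,1],[0,-0.9,0,0,0,0,1],[0,-0.9,0,0,0,0,1],[0,-0.9,0,0,0,0,1],[0,0,0,0,0,0,1],[0,0,0,0,0,0,1]]'
python3 - <<'E'
from h import *
a=optics.get_image("top")[170:270,395:475];b=optics.get_image("side")[250:350,380:480]
cv2.imwrite("pics/i.png",np.hstack([cv2.resize(a,(400,500),interpolation=cv2.INTER_CUBIC),cv2.resize(b,(400,500),interpolation=cv2.INTER_CUBIC)])[:,:,::-1])
y=col("top","yellow",(415,455,215,255));y=cv2.morphologyEx(y.astype(np.uint8),cv2.MORPH_CLOSE,np.ones((5,5)))>0
print(y.sum(),fit([box(-15,15,-22,22,0,58)],{"top":y},[578,-273.5,.045]))
E
```

```text
t: 33.45
ee_pos: [453.2, -46.8, 156.6]
orientation: [3.14, 0.074, 0.002]
ft_force: [-0.1, -0.5, -0.4]
width: 87.6
grasp_force: 0.0
294 (array([ 5.78020912e+02, -2.74750403e+02,  8.12440332e-02]), np.float64(0.07873816193143925))
```

View pics/i.png

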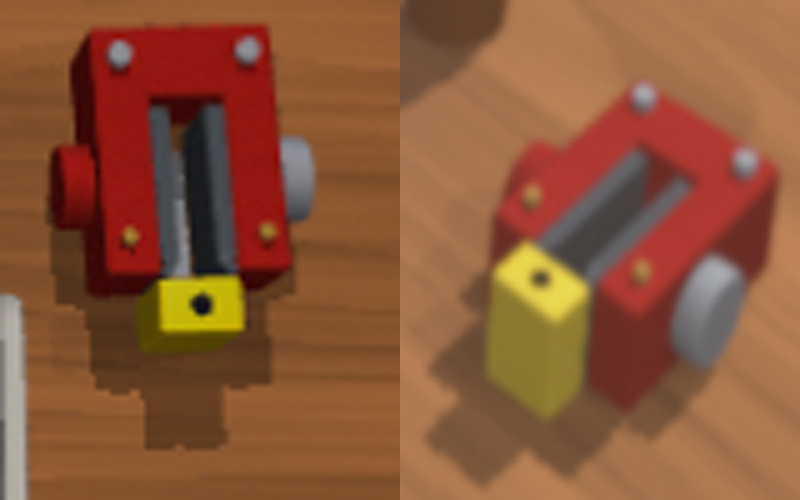

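The gauge stands upright in the gap with its shoulder at or within about 2 mm of the front face (handle edge at row ~279, jaw edge at ~272 in the crop). I'll confirm with a gentle push from behind using closed fingers.

```bash
python3 -m jog '[[0,0.4,0,0,0,0,0],[0,0.9,0,0,0,0,0],[0.3,0.9,0,0,0,0,0],[0.4,0.9,0,0,0,0,0],[0.4,0.9,0,0,0,0,0],[0.3,0.9,0,0,0,0,0],[0.2,0.7,0,0,0,0,0],[0,0.2,0,0,0,0,0],[0,0,0.4,0,0,0,0],[0,0,0.8,0,0,0,0],[0,0,0.9,0,0,0,0],[0,0,0.8,0,0,0,0],[0,0,0.4,0,0,0,0],[0,0,0,0,0,0,0]]'
```

```text
t: 35.0
ee_pos: [525.3, -275.4, 22.0]
orientation: [-3.138, -0.07, 0.006]
ft_force: [0.1, 0.6, 0.4]
width: 0.3
grasp_force: 0.0
```

```bash
python3 -m jog '[[0.15,0,0,0,0,0,0],[0.2,0,0,0,0,0,0],[0.1,0,0,0,0,0,0],[0.05,0,0,0,0,0,0],[0.05,0,0,0,0,0,0],[0,0,0,0,0,0,0]]'
```

```text
t: 35.6
ee_pos: [549.4, -275.2, 24.3]
orientation: [3.141, 0.071, 0.0]
ft_force: [-0.6, 0.3, 0.4]
width: 0.7
grasp_force: 0.0
```

```bash
python3 -m jog '[[0.04,0,0,0,0,0,0],[0.04,0,0,0,0,0,0],[0,0,0,0,0,0,0]]'
```

```text
t: 35.9
ee_pos: [549.7, -274.9, 24.0]
orientation: [-3.139, -0.071, 0.008]
ft_force: [-11.0, -1.8, 7.9]
width: 0.5
grasp_force: 5.3
```

Pushing at 11 N produced no movement, so the shoulder is seated. Retreating and doing a last check.

```bash
python3 -m jog '[[-0.2,0,0,0,0,0,0],[-0.5,0,0,0,0,0,0],[-0.5,0,-0.3,0,0,0,0],[0,0,-0.8,0,0,0,0],[0,0,-0.9,0,0,0,0],[0,0,-0.9,0,0,0,0],[0,0,-0.5,0,0,0,0],[-0.5,-0.6,0,0,0,0,0],[-0.5,-0.9,0,0,0,0,0],[-0.5,-0.9,0,0,0,0,0],[0,-0.9,0,0,0,0,0],[0,-0.9,0,0,0,0,0],[0,-0.9,0,0,0,0,0],[0,-0.5,0,0,0,0,0],[0,0,0,0,0,0,0],[0,0,0,0,0,0,0]]'
python3 - <<'E'
from h import *
y=col("top","yellow",(415,455,215,255));y=cv2.morphologyEx(y.astype(np.uint8),cv2.MORPH_CLOSE,np.ones((5,5)))>0
print(y.sum(),fit([box(-15,15,-22,22,0,58)],{"top":y},[578,-273.5,.045]))
b=col("side","blue",(260,380,220,300));print("lid",b.sum(),fit([box(-111,111,-69.5,69.5,0,15)],{"side":cv2.morphologyEx(b.astype(np.uint8),cv2.MORPH_CLOSE,np.ones((15,15)))>0},[575,30,1.57]))
print(ctrl.get_obs()["ee_pos"],ctrl.get_obs()["t"])
print(ctrl.close_job())
E
```

```text
t: 37.5
ee_pos: [434.7, -56.1, 160.2]
orientation: [3.141, 0.073, 0.001]
ft_force: [0.2, 0.3, 0.7]
width: 0.5
grasp_force: 0.0
295 (array([ 5.77723904e+02, -2.74957925e+02,  6.73092406e-02]), np.float64(0.07916251246261218))
lid 3034 (array([579.19574418,  32.82750064,   1.56407694]), np.float64(0.12240940003299541))
[434.77955583 -56.87697106 160.13285167] 37.6
the job is handed in; nothing more can be done
None
```

I handed the job in at 37.6 s: the lid lies flat on the bench, and the gauge stands released in the caliper gap with its shoulder against the front face (an 11 N push from behind didn't move it); the hand-in gave no verdict.

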